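Latch the barista's kit case and hold it up by its handle

ROBOT

A 6-joint arm with a two-finger parallel gripper is mounted at the origin on the work surface. World frame = base frame: x ahead of the robot, y to its left, z up, the work surface at z = 0. Lengths are in m, angles in degrees, forces in N, time in s.
With the tool pointing down it reaches from about 0.35 to 0.875 m from the base axis. Payload 4.2 kg.
Tool frame: the origin (TCP) lies midway between the tips of the shut fingers; the grasp point (between the pads) lies 19 mm behind it; z points along the fingers, y is the line along which they close (so a half turn about z gives the same grasp; the last joint's range is limited). The gripper opens to 87 mm and grips with 3 to 60 N. Pads are 19 mm wide; open, the fingers measure 117 mm over their backs; the gripper's body (75 mm by 190 mm) begins 51 mm behind the grasp point.
Start: joints at [-51.933, 22.042, 0.453, 0, -68.411, -14.817], TCP at [0.247, -0.574, 0.197] pointing down, gripper open.
Joint ranges: [-179.83, 179.83], [-69.29, 118.12], [-61.27, 80.66], [-181.25, 117.63], [-171.15, -9.14], [-177.46, 177.46]. Speed limits (degrees/s): [159.86, 159.86, 180, 180, 180, 180].

INTERFACE

Orientations are given as a 3x3 rotation matrix whose columns are the frame's x, y, z axes.
In Python, from station import * gives the robot as it stands.
- The arm moves only by the tool move_arm, never from a script. Its argument "targets" is text: rows parted by semicolons, each of 4 numbers parted by spaces: the shift along the world's x, y, z in units of 25 mm (1.0 is 25 mm), then the turn about the world's z in units of 5 degrees (1.0 is 5 degrees). In form: tx ty tz spin; .... A call has 1 to 10 rows; each row shifts and turns the commanded pose from where the row before left it; what a row does not reach is not made up. A row lasts 1/12 s, in which the tool goes at most 41.7 mm and 7.16 degrees, less where a joint would pass 70% of its speed; a pose out of reach is approached as far as the arm can. A call is refused whole if a number of a shift passes 1 or a number of a turn 1, either way. A call with a gripper value outside its range is refused whole. "gripper" is the finger opening in mm, from 0 to 87, set as the call begins (left out, the last holds). The fingers move at their own pace and stop on an object; the grip force is fixed at half the most. Time passes only in rows, so rows that do not move let the fingers close. It gives the time, the measured TCP pose, the force, the opening and the grip force at its end, in the units of the state.
- sense(): the state, without advancing time (a new reading comes with each control period).
- capture(name): name is "scene" or "top"; returns a dict with "image" (420x560x3 uint8, blue, green, red), "fx", "fy", "cx", "cy" (pixels), "world_from_camera" (4x4, takes a point from camera to world coordinates). Camera axes: x right, y up, looking along -z (the intrinsics and any distortion apply to the point x, -y, -z); pixel columns grow to the right and rows downward; lengths in m; the calibration is good to about 2 mm. A picture is of the moment at which its call begins. There is no depth.
- finish_job(): hands the job in; it is judged then, once.
The state is a dict: "time_s": time; "joints": joint angles; "joint_velocities": joint speeds; "effort": joint torques, N m; "tcp_pos": TCP position; "ee_rot": TCP orientation; "wrist_force": force on the tool from outside, world axes, zero at the start; "moment": the same for the moment, N m; "gripper_width": opening from 0.0 (shut) to 1.0 (fully open); "gripper_force": force on a finger pad.
Only numpy, scipy, OpenCV 4.12 (cv2) and the standard library are available. Lean on these libraries where they do the work, as an engineer would, in place of code of your own. Each camera call takes 0.05 s, during which the arm holds its last target. There are 200 camera calls.

TASK

The kit case is about to be carried off, but its lid, which bears the handle, is not fastened: while the case still stands on the counter, swing the steel hasp over until it lies flat on the lid with the staple through its slot. Then take the case by its handle, lift it about 12 cm off the counter, keeping it level all the way, and finish while still holding it there, level and still. Leave everything else on the counter where it stands.

Things in the scene. Friction and masses are not known exactly. Their poses are not given: they have to be found in the camera images.
- case: the kit case: a shut dark-wood box with a lighter lid, 120 mm along its x, 250 along its y, lid top 110 above its underside. Loose, 0.55 to 0.95 kg, balanced under the handle's middle; the lid does not move. Origin at the centre of its underside, z up. It stands left or right, the knock box on the other side; the hasp is at its -y end (the robot's right, within 0.6 rad)
- handle: the case's rigid handle on mid-lid: a straight black bar 16 mm wide (along the case's x), 14 tall, 104 long (along its y), with a 12 mm thick post at each end, 80 mm free between them. Origin at the bar's centre, 152 mm above the case's underside; 35 mm free between bar and lid. Axes as the case's
- hasp (a joint): hasp angle, rad: 0 = flat on the lid, staple through its slot (closed, at its stop), 1.57 = standing straight up, more = leaning out past the case's end (at most 2.4). Stays wherever it is left (friction 0.03 N m, under 1 N at its tip; no spring). Starts between 0.9 and 2.0
- hasp_hinge (a point): middle of the hasp's hinge line, which runs along the case's x at the case's -y end, 122 mm from the case's middle and 113.5 mm above its underside; fixed to the case
- hasp_tip (a point): middle of the hasp's free edge, 54 mm from the hinge. The hasp is a steel strap 34 mm wide, 4 thick, with a slot 12 wide from 14 to 28 mm from the hinge, solid from there on. Closed it points from the hinge to the handle (the case's +y). The staple is a wire loop on the lid 20 mm from the hinge, rising 11 mm over the lid
- knock_box: open-topped dark steel box, 150 x 170 mm, 95 mm tall, with a thick black rubber bar (22 mm) across its mouth along its y; looks a little like the case but has no lid or hasp. Origin at the centre of its underside. To be left alone
- cup: black espresso mug, 64 mm across, 60 mm tall, its ear at its own +y. Origin at the centre of its underside. To be left alone
- tamper: steel tamper standing on its foot, 58 mm across, 84 mm tall. Origin at the centre of its underside. To be left alone
- pitcher: steel milk jug, 84 mm across, 100 mm tall, its ear at its own +y. Origin at the centre of its underside. To be left alone
- scale: flat white scale, 130 x 150 mm, 18 mm tall. Origin at the centre of its underside. To be left alone
- bean_jar: amber glass jar with a wooden cap, 90 mm across, 140 mm tall. Origin at the centre of its underside. To be left alone
- portafilter: steel filter holder 68 mm across and 36 mm tall, its black handle reaching 180 mm along its own -x. Origin at the centre of its underside. To be left alone

How it is judged (in metres and radians):
On the way, in this order (a step that is already met when the one before it is completed fails the run):
1. the hasp lies flat on the lid over its staple while the case stands on the counter (value of joint hasp below 0.12 rad and height (world z) of case below 0.01 m), for 0.2 s.
2. the case is held by its handle, level, clear of the counter (height (world z) of case between 0.07 and 0.2 m and angle between case's own z axis and vertical below 0.12 rad and value of joint hasp below 0.12 rad and contact force between the fingers and handle above 3 N), for 0.3 s.
At the end, for the whole second after the job is handed in: The fingers hold the handle with the case's underside 70 to 200 mm above the counter, level within 0.12 rad (7 degrees), moving slower than 20 mm/s and 0.1 rad/s, nothing but the gripper carrying it, and the hasp shut (under 0.12 rad) (all of step 2 and contact force between case and table below 0.3 N and contact force between case and knock_box below 0.3 N and contact force between case and cup below 0.3 N and contact force between case and tamper below 0.3 N and contact force between case and pitcher below 0.3 N and contact force between case and scale below 0.3 N and contact force between case and bean_jar below 0.3 N and contact force between case and portafilter below 0.3 N and linear speed of case below 0.02 m/s and angular speed of case below 0.1 rad/s); the arm keeps its last pose, push and grip.
It fails at once if the case is lifted more than 20 mm while its hasp is open (height (world z) of case above 0.02 m and value of joint hasp above 0.3 rad).
It fails at once if the case is tipped by more than 0.3 rad (angle between case's own z axis and vertical above 0.3 rad).
It fails at once if something else on the counter is moved by more than 30 mm (distance of any of knock_box, cup, tamper, pitcher, scale, bean_jar, portafilter from where it was at the start of the episode above 0.03 m).
It fails at once if something else on the counter is knocked over (angle between any of knock_box, cup, tamper, pitcher, scale, bean_jar, portafilter's own z axis and vertical above 0.5 rad).
It also fails if it takes over 48 s, if anything falls off the work surface, if the arm or the gripper's body presses on something with over 40 N, if the wrist force passes 120 N, or if a joint passes its speed limit or range.

## Working session

There is one attempt and no reset: what is moved stays moved. The work goes in short steps, Python scripts to look and compute and a tool call to move; the robot and the scene stay as the last step left them, time stands still between calls to the robot, and variables do not carry over. Pictures are saved under pics/ and viewed, at most 10 in all, crops included, and the job is handed in when it is done.

Besides the shell and the picture viewer there is one more tool, called after "Emit:" as name(argument=value, ...) on one line, values as JSON. move_arm: Moves the arm, as the interface text tells. Its arguments: {"type":"object","properties":{"targets":{"type":"string"},"gripper":{"type":"number"}},"required":["targets"]}

```bash
mkdir -p pics
python3 - <<'E'
from station import *
import cv2
for n in("scene","top"):
    c=capture(n); cv2.imwrite(f"pics/{n}0.png",c["image"]); print(n,c["fx"],c["fy"],c["cx"],c["cy"],c["world_from_camera"],c.keys())
s=sense();print(s["time_s"],s["tcp_pos"],s["ee_rot"],s["wrist_force"])
E
```

```text
scene 477.1300929833787 477.1300929833787 278.54268125840076 210.83687740853645 [[-0.58428527 -0.55268756  0.59426188  1.24990768]
 [ 0.81152485 -0.39233144  0.43301669  0.34081914]
 [-0.00617532  0.73526356  0.67775317  0.88316295]
 [ 0.          0.          0.          1.        ]] dict_keys(['image', 'fx', 'fy', 'cx', 'cy', 'world_from_camera'])
top 526.9892780396061 526.9892780396061 266.46510403353096 215.8194411101105 [[-0.07264692  0.9766493  -0.2021845   0.30318845]
 [-0.99735288 -0.07050653  0.01777813 -0.12291406]
 [ 0.00310767  0.20294082  0.97918607  1.60909882]
 [ 0.          0.          0.          1.        ]] dict_keys(['image', 'fx', 'fy', 'cx', 'cy', 'world_from_camera'])
0.1 [ 0.2464892  -0.5737097   0.19628591] [[-9.18861547e-01 -3.94579155e-01 -8.64838866e-04]
 [-3.94580088e-01  9.18859903e-01  1.74124187e-03]
 [ 1.07608011e-04  1.94120839e-03 -9.99998110e-01]] [-0.13574868  0.50687035  0.19525731]
```

View pics/scene0.png

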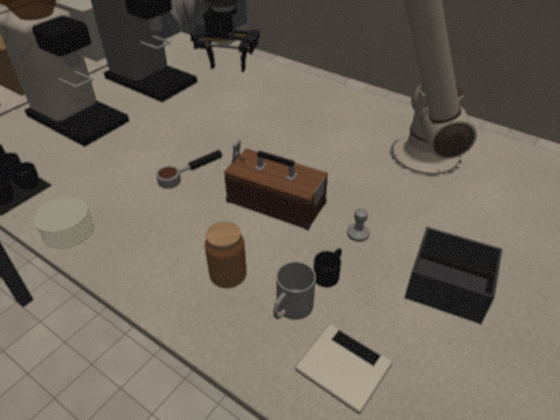

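View pics/top0.png

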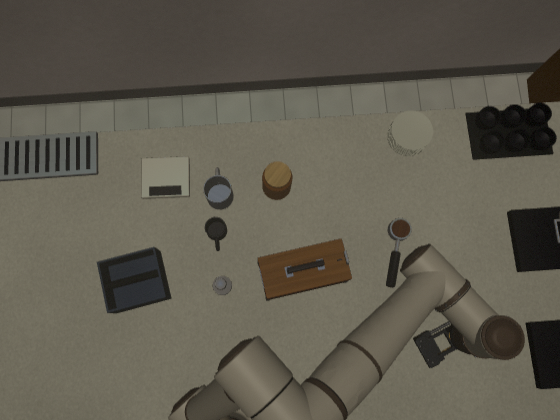

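The case stands mid-table: about (275,185) in scene, (305,268) in top. The hasp stands up at about (237,150) in scene, and the portafilter lies beyond the hasp end. I'll enlarge both.

Run:
```python
import cv2,numpy as np
a=cv2.imread("pics/scene0.png")[130:230,215:335];b=cv2.imread("pics/top0.png")[225:310,250:360]
a=cv2.resize(a,(720,600),interpolation=2);b=cv2.resize(b,(770,595),interpolation=2)
g=lambda i:cv2.convertScaleAbs(i,alpha=1.6,beta=15)
cv2.imwrite("pics/sc.png",g(a));cv2.imwrite("pics/tc.png",g(b))
```

```text
(no output)
```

View pics/sc.png

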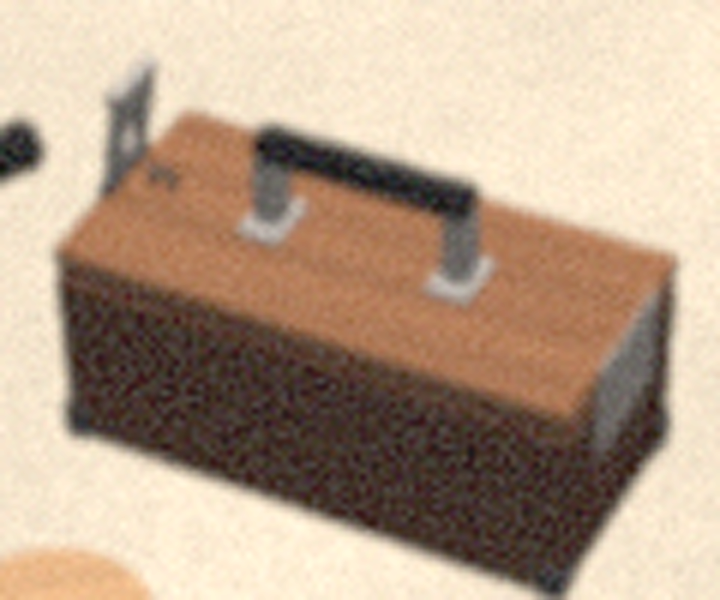

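View pics/tc.png

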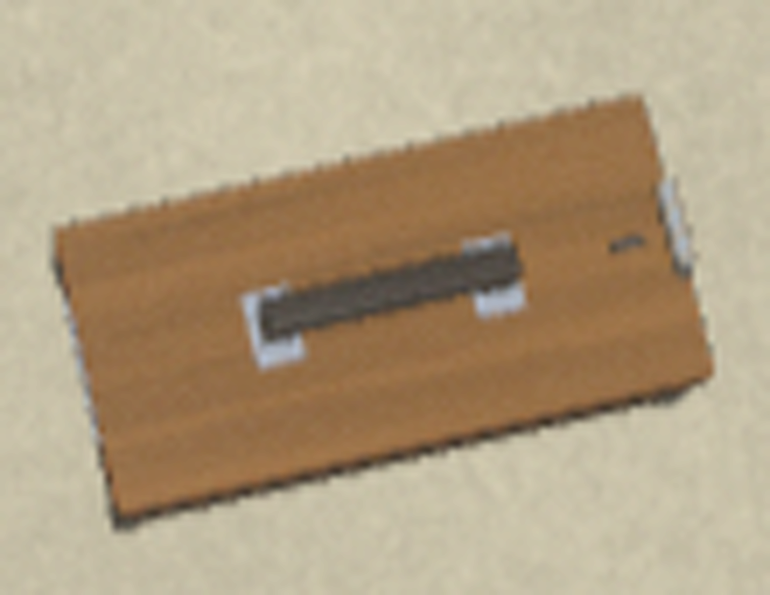

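The hasp stands near vertical at the case's -y end. The lid corners in the scene crop are at (190,112), (675,262), (572,418) and (60,252), and in the top crop at (640,95), (55,228), (115,515) and (712,375). The hasp tip is near (131,78) in the scene crop and (674,226) in the top crop.

```bash
cat > h.py <<'E'
import numpy as np
from scipy.optimize import least_squares
K={"scene":(477.13,477.13,278.543,210.837,np.array([[-0.58428527,-0.55268756,0.59426188,1.24990768],[0.81152485,-0.39233144,0.43301669,0.34081914],[-0.00617532,0.73526356,0.67775317,0.88316295]])),
"top":(526.989,526.989,266.465,215.819,np.array([[-0.07264692,0.9766493,-0.2021845,0.30318845],[-0.99735288,-0.07050653,0.01777813,-0.12291406],[0.00310767,0.20294082,0.97918607,1.60909882]]))}
def proj(n,P):
    fx,fy,cx,cy,T=K[n]; p=(np.asarray(P)-T[:,3])@T[:,:3]
    return np.c_[cx+fx*p[:,0]/-p[:,2],cy+fy*-p[:,1]/-p[:,2]]
def pts(q):
    x,y,w,a=q; L=.11
    c=[[-.06,-.125,L],[-.06,.125,L],[.06,.125,L],[.06,-.125,L],[0,-.122+.054*np.cos(a),.1135+.054*np.sin(a)]]
    R=np.array([[np.cos(w),-np.sin(w),0],[np.sin(w),np.cos(w),0],[0,0,1]])
    return np.array(c)@R.T+[x,y,0]
E
python3 - <<'E'
from h import *
S=(np.array([[190,112],[675,262],[572,418],[60,252],[131,78]])+.5)/6-.5+[215,130]
T=(np.array([[712,375],[115,515],[55,228],[640,95],[674,226]])+.5)/7-.5+[250,225]
f=lambda q:np.r_[proj("scene",pts(q))-S,proj("top",pts(q))-T].ravel()
r=least_squares(f,[.45,-.2,0.2,1.5]);print(r.x,np.degrees(r.x[2:]));print(r.fun.reshape(-1,2).round(1));print(pts(r.x))
# portafilter / others at ground
for n,uv,z in[("top",(400,229),.036),("top",(390,285),.03),("top",(277,170),.14),("top",(222,285),.084)]:
    g=least_squares(lambda p:(proj(n,[[p[0],p[1],z]])-uv).ravel(),[.4,-.2]).x;print(uv,g)
E
```

```text
[ 0.45446167 -0.24623128  0.14991194  1.43673168] [ 8.58932134 82.31866154]
[[-0.2 -0.4]
 [ 1.8 -0.5]
 [ 0.   0.6]
 [-1.4 -0.1]
 [ 0.4  0.2]
 [ 0.7  0.5]
 [-0.   0.1]
 [-0.7 -0.2]
 [ 0.4 -0.3]
 [ 0.4 -0.5]]
[[ 0.4138035  -0.37879037  0.11      ]
 [ 0.37646573 -0.13159431  0.11      ]
 [ 0.49511984 -0.11367218  0.11      ]
 [ 0.53245761 -0.36086824  0.11      ]
 [ 0.47160451 -0.35972608  0.16701545]]
(400, 229) [ 0.55807138 -0.55276624]
(390, 285) [ 0.39265289 -0.50361768]
(277, 170) [ 0.73964455 -0.18990935]
(222, 285) [ 0.42461481 -0.00826911]
```

Emit:
move_arm(targets="0.9 0.69 0 1;0.93 0.69 0 1;0.93 0.69 0 1;0.93 0.69 0 1;0.93 0.69 0 1;0.93 0.69 0 1;0.93 0.69 0 1;0.93 0.69 0 1;0.93 0.69 0 1;0.93 0.69 0 1", gripper=0)

```text
time_s: 0.93
tcp_pos: [0.4792, -0.4005, 0.1968]
ee_rot: [[-0.284, -0.959, -0.001], [-0.959, 0.284, 0.001], [-0.0, 0.001, -1.0]]
wrist_force: [0.2, 0.1, -0.0]
gripper_width: 0.328
gripper_force: 0.0
```

Emit:
move_arm(targets="0 0 -0.3 1;0 0 -0.4 1;0 0 -0.4 1;0 0 -0.4 1;0 0 -0.35 1;0 0 0 0.1;0 0 0 0;0 0 0 0")

```text
time_s: 1.6
tcp_pos: [0.4786, -0.4019, 0.1514]
ee_rot: [[0.15, -0.989, 0.0], [-0.989, -0.15, -0.0], [0.0, -0.0, -1.0]]
wrist_force: [0.6, -0.1, -0.3]
gripper_width: 0.003
gripper_force: 0.0
```

Run:
```python
from station import *
import cv2,numpy as np
c=capture("scene")["image"][90:230,175:335];d=capture("top")["image"][205:310,240:400]
g=lambda i:cv2.convertScaleAbs(cv2.resize(i,(640,int(640*i.shape[0]/i.shape[1])),interpolation=2),alpha=1.6,beta=15)
cv2.imwrite("pics/s1.png",g(c))
s=sense();print(s["time_s"],s["tcp_pos"],s["ee_rot"],s["wrist_force"],s["joints"])
```

```text
1.7 [ 0.47883733 -0.40198674  0.15176446] [[ 1.51000104e-01 -9.88533093e-01  1.13680580e-03]
 [-9.88533353e-01 -1.51000971e-01 -7.19287023e-04]
 [ 8.82697805e-04 -1.01515803e-03 -9.99999095e-01]] [0.12783697 1.20738255 0.27071011] [-2.51994426e+01  2.39302434e+01 -3.36720574e+00  1.07629826e-02
 -6.26260689e+01  3.38794178e+01]
```

View pics/s1.png

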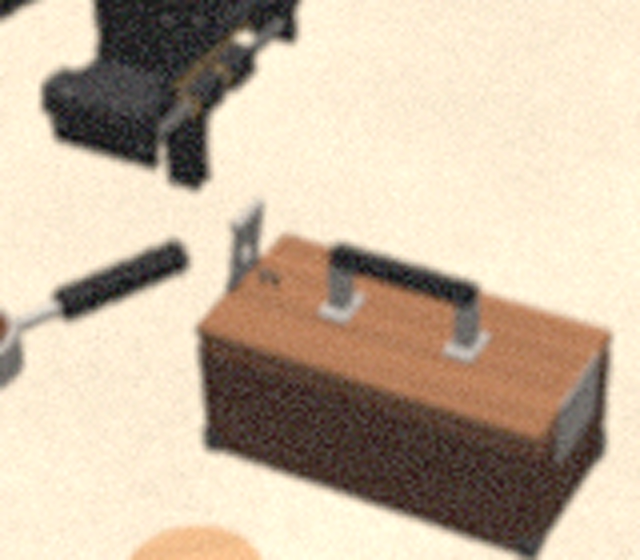

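The closed fingers hang outside the hasp, lined up with it (hasp near (245,240), fingertip near (185,180)). I'll push it over now.

Emit:
move_arm(targets="-0.06 0.4 0 0;-0.06 0.4 0 0;-0.06 0.4 0 0;-0.06 0.4 0 0;-0.06 0.4 0 0;-0.03 0.2 -0.25 0;-0.03 0.2 -0.25 0;0 0 0 0")

```text
time_s: 2.37
tcp_pos: [0.4683, -0.3401, 0.1368]
ee_rot: [[0.153, -0.988, -0.003], [-0.988, -0.153, 0.002], [-0.002, 0.002, -1.0]]
wrist_force: [-0.4, 1.0, 0.4]
gripper_width: 0.004
gripper_force: 0.0
```

Emit:
move_arm(targets="-0.03 0.2 -0.25 0;-0.02 0.14 -0.25 0;-0.02 0.1 -0.2 0;0 0.05 -0.2 0;0 0 -0.1 0;0 0 0 0;0 0 0 0")

```text
time_s: 2.95
tcp_pos: [0.4678, -0.3297, 0.1134]
ee_rot: [[0.152, -0.988, -0.0], [-0.988, -0.152, -0.0], [0.0, 0.0, -1.0]]
wrist_force: [0.4, 0.1, -0.3]
gripper_width: 0.01
gripper_force: 0.0
```

Run:
```python
from station import *
import cv2,numpy as np
i=capture("scene")["image"][110:190,205:305];j=capture("top")["image"][225:310,300:400]
g=lambda i:cv2.convertScaleAbs(cv2.resize(i,(400,int(400*i.shape[0]/i.shape[1])),interpolation=2),alpha=1.7,beta=20)
a,b=g(i),g(j);b=cv2.resize(b,(400,a.shape[0]))
cv2.imwrite("pics/s2.png",np.hstack([a,b]))
s=sense();print(s["tcp_pos"],s["wrist_force"])
```

```text
[ 0.4680177  -0.3297633   0.11377527] [ 0.0388061  -1.05573007 -0.10423433]
```

View pics/s2.png

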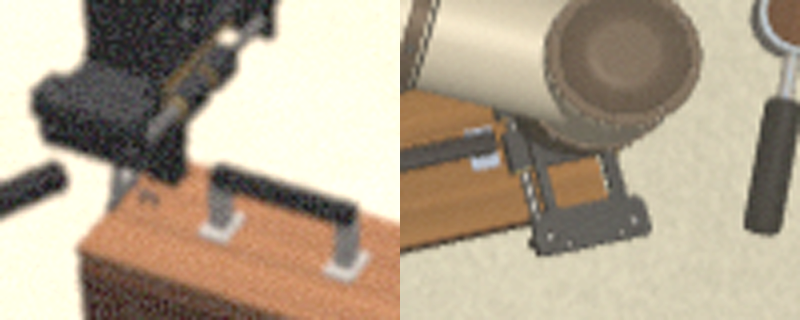

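Run:
```python
from h import *
S=[.468,-.3298,.1138]
u=np.array([.989,.15,0]);v=np.array([-.15,.989,0])
for dx in(-.017,0,.017):
  P=[np.array(S)+dx*u,np.array(S)+dx*u+[0,0,.05]]
  print(dx,((proj("scene",P)-[205,110])*4).round(),((proj("top",P)-[300,225])*[4,3.76]+[400,0]).round())
q=pts([.4545,-.2462,.1499,1.437]);h=[[.4727,-.3668,.1135],q[4],np.array([.4727,-.3668,.1135])+.054*v]
print(((proj("scene",h)-[205,110])*4).round())
```

```text
-0.017 [[183. 196.]
 [180. 134.]] [[538. 156.]
 [548. 149.]]
0 [[171. 210.]
 [167. 148.]] [[532. 134.]
 [541. 126.]]
0.017 [[158. 223.]
 [154. 162.]] [[526. 113.]
 [535. 104.]]
[[123. 194.]
 [127. 131.]
 [193. 216.]]
```

```bash
python3 - <<'E'
from h import *
u=np.array([.989,.15,0]);v=np.array([-.15,.989,0])
T=np.array([.4788,-.402,.1518])
for dx,dy,dz in[(0,0,0),(-.015,0,0),(.015,0,0),(-.095,0,.07),(.095,0,.07),(.095,-.037,.07),(.095,.037,.07)]:
  print(dx,dy,dz,((proj("scene",[T+dx*u+dy*v+[0,0,dz]])-[175,90])*4).round())
T=np.array([.468,-.3298,.1138])
for dx,dy in[(-.095,-.0375),(-.095,.0375)]: print(((proj("top",[T+dx*u+dy*v+[0,0,.07]])-[300,225])*[4,3.76]+[400,0]).round())
E
python3 - <<'E'
import cv2,numpy as np,sys
sys.path.insert(0,'.')
from station import *
i=capture("scene")["image"][90:180,190:310]
cv2.imwrite("pics/s3.png",cv2.convertScaleAbs(cv2.resize(i,(800,600),interpolation=2),alpha=2.5,beta=30))
E
```

```text
0 0 0 [[193. 214.]]
-0.015 0 0 [[205. 203.]]
0.015 0 0 [[181. 226.]]
-0.095 0 0.07 [[259.  56.]]
0.095 0 0.07 [[101. 199.]]
0.095 -0.037 0.07 [[ 51. 184.]]
0.095 0.037 0.07 [[152. 214.]]
[[634. 240.]]
[[526. 264.]]
```

View pics/s3.png

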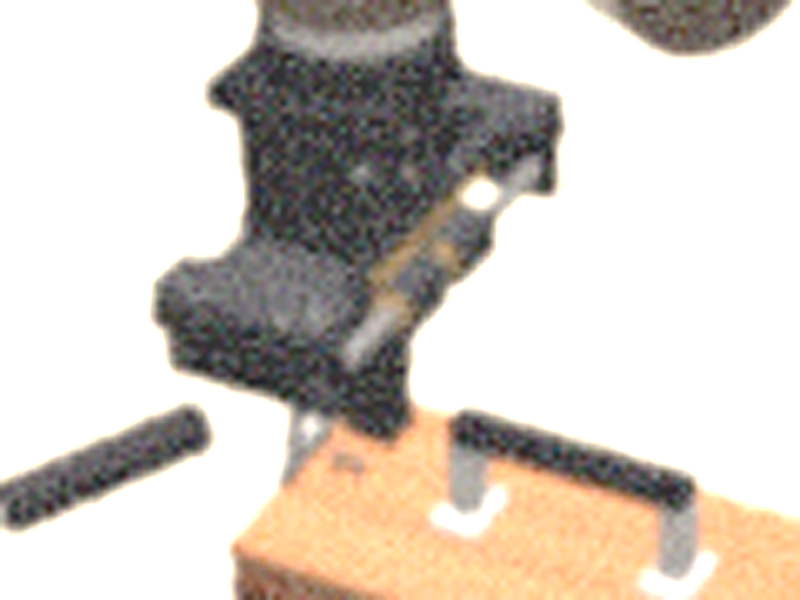

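The fingertip (385,435) appears about 7 px higher than the reported TCP projects to, and the hasp still looks upright at (305,440), so the finger seems to have passed over or beside it. I'll touch down on the lid gently to check the real height of the tip.

Emit:
move_arm(targets="0 0 -0.1 0;0 0 -0.1 0;0 0 0 0")

```text
time_s: 3.35
tcp_pos: [0.4673, -0.3293, 0.1079]
ee_rot: [[0.152, -0.988, -0.001], [-0.988, -0.152, 0.001], [-0.001, 0.001, -1.0]]
wrist_force: [-0.1, -0.3, -0.3]
gripper_width: 0.007
gripper_force: 0.0
```

Emit:
move_arm(targets="0 0 -0.1 0;0 0 -0.1 0;0 0 -0.1 0;0 0 0 0")

```text
time_s: 3.68
tcp_pos: [0.4673, -0.3292, 0.1002]
ee_rot: [[0.152, -0.988, -0.001], [-0.988, -0.152, 0.001], [-0.001, 0.001, -1.0]]
wrist_force: [-0.6, -0.1, -0.1]
gripper_width: 0.005
gripper_force: 0.0
```

Emit:
move_arm(targets="0 0 -0.1 0;0 0 -0.1 0;0 0 -0.08 0;0 0 0 0")

```text
time_s: 4.02
tcp_pos: [0.4674, -0.3293, 0.0934]
ee_rot: [[0.152, -0.988, -0.001], [-0.988, -0.152, 0.0], [-0.001, 0.001, -1.0]]
wrist_force: [0.4, 0.0, -0.6]
gripper_width: 0.003
gripper_force: 0.0
```

Run:
```python
from station import *
import cv2,numpy as np
i=capture("scene")["image"][90:180,190:310]
cv2.imwrite("pics/s4.png",cv2.convertScaleAbs(cv2.resize(i,(800,600),interpolation=2),alpha=2.5,beta=30))
s=sense();print(s["tcp_pos"],s["wrist_force"])
```

```text
[ 0.46755427 -0.32938314  0.09367958] [0.08182434 0.15374224 0.21778227]
```

View pics/s4.png

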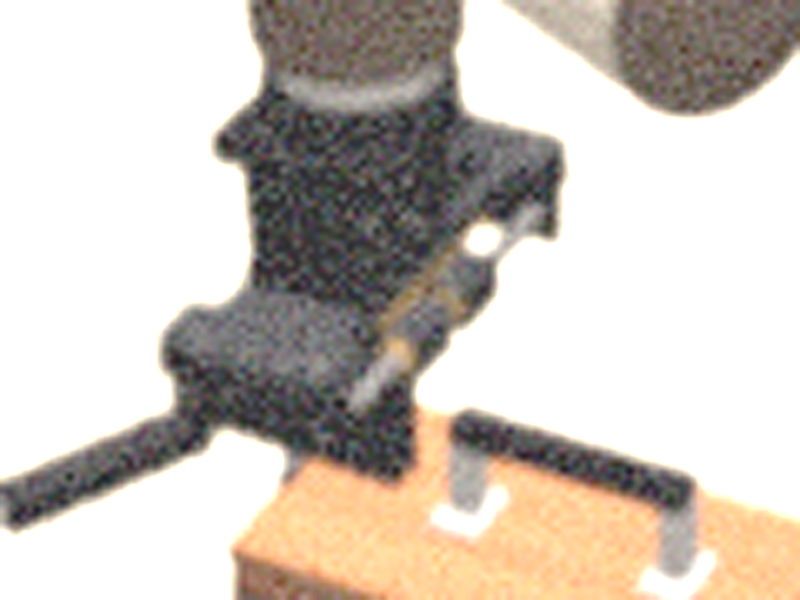

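Emit:
move_arm(targets="0 0 -0.1 0;0 0 -0.08 0;0 0 0 0")

```text
time_s: 4.32
tcp_pos: [0.4675, -0.3293, 0.089]
ee_rot: [[0.152, -0.988, -0.001], [-0.988, -0.152, 0.0], [-0.001, 0.001, -1.0]]
wrist_force: [-0.2, 0.5, 0.5]
gripper_width: 0.007
gripper_force: 0.0
```

Emit:
move_arm(targets="0 0 -0.04 0;0 0 -0.04 0;0 0 0 0")

```text
time_s: 4.57
tcp_pos: [0.4676, -0.3294, 0.0873]
ee_rot: [[0.152, -0.988, -0.0], [-0.988, -0.152, 0.0], [-0.0, 0.0, -1.0]]
wrist_force: [0.1, -0.0, 0.9]
gripper_width: 0.006
gripper_force: 0.0
```

Emit:
move_arm(targets="0 0 -0.04 0;0 0 -0.04 0;0 0 0 0")

```text
time_s: 4.82
tcp_pos: [0.4676, -0.3294, 0.0853]
ee_rot: [[0.152, -0.988, -0.0], [-0.988, -0.152, 0.0], [-0.0, 0.0, -1.0]]
wrist_force: [-0.2, -0.0, 0.2]
gripper_width: 0.009
gripper_force: 0.0
```

Emit:
move_arm(targets="0 0 -0.04 0;0 0 -0.04 0;0 0 0 0")

```text
time_s: 5.07
tcp_pos: [0.4677, -0.3295, 0.0851]
ee_rot: [[0.153, -0.988, -0.0], [-0.988, -0.153, -0.001], [0.001, 0.0, -1.0]]
wrist_force: [-2.6, 2.8, 8.4]
gripper_width: 0.01
gripper_force: 4.0
```

Emit:
move_arm(targets="0 0 -0.04 0;0 0 -0.04 0;0 0 0 0")

```text
time_s: 5.32
tcp_pos: [0.4678, -0.3296, 0.0851]
ee_rot: [[0.153, -0.988, 0.0], [-0.988, -0.153, -0.001], [0.001, -0.0, -1.0]]
wrist_force: [-5.1, 5.7, 16.2]
gripper_width: 0.002
gripper_force: 8.6
```

Contact came at TCP z = 85 mm on the 110 mm lid, so the real tips sit 25 mm above the reported TCP. I'll go back outside and push again with that correction.

Emit:
move_arm(targets="0 0 0.6 0;0 0 1 0;0 0 1 0;0 0 1 0;0.06 -0.5 0 0;0.1 -0.75 0 0;0.1 -0.75 0 0;0.1 -0.75 0 0;0.06 -0.2 0 0;0 0 0 0")

```text
time_s: 6.15
tcp_pos: [0.4781, -0.4042, 0.1706]
ee_rot: [[0.15, -0.989, -0.001], [-0.989, -0.15, 0.0], [-0.001, 0.001, -1.0]]
wrist_force: [-0.3, 0.2, -0.2]
gripper_width: 0.003
gripper_force: 0.0
```

Emit:
move_arm(targets="0 0 -0.6 0;0 0 -0.6 0;0 0 -0.6 0;0 0 0 0;0 0 0 0")

```text
time_s: 6.57
tcp_pos: [0.4777, -0.4024, 0.1259]
ee_rot: [[0.153, -0.988, -0.002], [-0.988, -0.153, 0.001], [-0.001, 0.002, -1.0]]
wrist_force: [0.3, 0.4, 0.6]
gripper_width: 0.007
gripper_force: 0.0
```

Emit:
move_arm(targets="-0.06 0.4 0 0;-0.06 0.4 0 0;-0.06 0.4 0 0;-0.06 0.4 0 0;-0.06 0.4 0 0;-0.03 0.2 -0.25 0;-0.03 0.2 -0.25 0;0 0 0 0")

```text
time_s: 7.23
tcp_pos: [0.4682, -0.3416, 0.1126]
ee_rot: [[0.153, -0.988, -0.002], [-0.988, -0.153, 0.002], [-0.002, 0.002, -1.0]]
wrist_force: [-0.5, -0.4, 1.5]
gripper_width: 0.003
gripper_force: 0.0
```

Emit:
move_arm(targets="-0.03 0.2 -0.25 0;-0.02 0.14 -0.25 0;-0.01 0.14 -0.2 0;-0.01 0.1 -0.1 0;0 0 -0.04 0;0 0 0 0")

```text
time_s: 7.73
tcp_pos: [0.468, -0.3296, 0.0931]
ee_rot: [[0.152, -0.988, 0.001], [-0.988, -0.152, -0.002], [0.002, -0.001, -1.0]]
wrist_force: [0.1, -5.0, 1.0]
gripper_width: 0.006
gripper_force: 5.8
```

Emit:
move_arm(targets="0 0 -0.06 0;0 0 -0.06 0;0 0 0 0")

```text
time_s: 7.98
tcp_pos: [0.468, -0.3294, 0.0906]
ee_rot: [[0.152, -0.988, 0.001], [-0.988, -0.152, -0.001], [0.001, -0.001, -1.0]]
wrist_force: [-0.2, -5.1, 2.7]
gripper_width: 0.008
gripper_force: 6.3
```

Emit:
move_arm(targets="0 0 -0.04 0;0 0 -0.04 0;0 0 0 0;0 0 0 0")

```text
time_s: 8.32
tcp_pos: [0.4681, -0.3294, 0.0904]
ee_rot: [[0.153, -0.988, 0.002], [-0.988, -0.153, -0.002], [0.002, -0.001, -1.0]]
wrist_force: [-3.0, -3.0, 12.0]
gripper_width: 0.005
gripper_force: 9.9
```

Emit:
move_arm(targets="0 0 0.5 0;0 0 1 0;0 0 1 0;0 0 1 0;0 0 0 0", gripper=0)

```text
time_s: 8.73
tcp_pos: [0.4696, -0.3289, 0.1799]
ee_rot: [[0.153, -0.988, 0.007], [-0.988, -0.153, -0.002], [0.003, -0.007, -1.0]]
wrist_force: [1.0, 0.8, 0.2]
gripper_width: 0.004
gripper_force: 0.0
```

Run:
```python
from station import *
import cv2,numpy as np
i=capture("scene")["image"][130:230,215:335]
cv2.imwrite("pics/s5.png",cv2.convertScaleAbs(cv2.resize(i,(720,600),interpolation=2),alpha=1.6,beta=15))
```

```text
(no output)
```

View pics/s5.png

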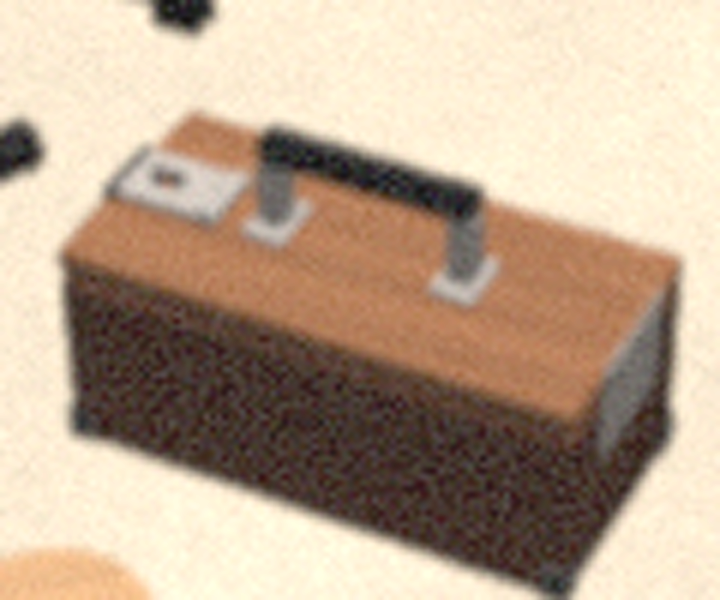

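The hasp lies flat at (175,185) with the staple through its slot, and the case has shifted only about 2 mm. Next I grasp the handle.

Emit:
move_arm(targets="-0.1 0.5 0 0;-0.12 0.75 0 0;-0.12 0.75 0 0;-0.12 0.75 0 0;-0.1 0.65 0 0;0 0 0 0;0 0 0 0;0 0 0 0", gripper=80)

```text
time_s: 9.45
tcp_pos: [0.4529, -0.2432, 0.1745]
ee_rot: [[0.152, -0.988, -0.002], [-0.988, -0.152, 0.001], [-0.001, 0.002, -1.0]]
wrist_force: [0.5, -0.2, -0.1]
gripper_width: 0.525
gripper_force: 0.0
```

Emit:
move_arm(targets="0 0 0 0;0 0 0 0;0 0 0 0;0 0 0 0;0 0 0 0;0 0 0 0;0 0 -0.2 0;0 0 -0.2 0")

```text
time_s: 10.12
tcp_pos: [0.4536, -0.2437, 0.1653]
ee_rot: [[0.152, -0.988, 0.001], [-0.988, -0.152, -0.0], [0.0, -0.001, -1.0]]
wrist_force: [-1.0, 0.9, -0.5]
gripper_width: 0.918
gripper_force: 0.0
```

Emit:
move_arm(targets="0 0 -0.4 0;0 0 -0.5 0;0 0 -0.5 0;0 0 -0.5 0;0 0 -0.3 0;0 0 -0.1 0;0 0 0 0")

```text
time_s: 10.7
tcp_pos: [0.4529, -0.2436, 0.107]
ee_rot: [[0.152, -0.988, -0.002], [-0.988, -0.152, 0.0], [-0.001, 0.002, -1.0]]
wrist_force: [-0.2, -0.1, 0.1]
gripper_width: 0.917
gripper_force: 0.0
```

Emit:
move_arm(targets="0 0 0 0;0 0 0 0;0 0 0 0;0 0 0 0;0 0 0 0;0 0 0 0;0 0 0 0;0 0 0 0;0 0 0 0;0 0 0 0", gripper=0)

```text
time_s: 11.53
tcp_pos: [0.4535, -0.2437, 0.108]
ee_rot: [[0.152, -0.988, 0.0], [-0.988, -0.152, -0.0], [0.0, -0.0, -1.0]]
wrist_force: [-0.1, 0.1, -1.2]
gripper_width: 0.242
gripper_force: 0.0
```

Emit:
move_arm(targets="0 0 0 0;0 0 0 0;0 0 0 0;0 0 0 0")

```text
time_s: 11.87
tcp_pos: [0.4528, -0.2438, 0.1078]
ee_rot: [[0.152, -0.988, -0.001], [-0.988, -0.152, 0.0], [-0.0, 0.001, -1.0]]
wrist_force: [-1.7, -1.8, 0.8]
gripper_width: 0.179
gripper_force: 30.0
```

Gripping the 16 mm bar with 30 N. I'll lift gently.

Emit:
move_arm(targets="0 0 0.05 0;0 0 0.08 0;0 0 0.1 0;0 0 0.1 0;0 0 0.1 0;0 0 0.1 0;0 0 0.05 0;0 0 0 0")

```text
time_s: 12.53
tcp_pos: [0.4538, -0.2437, 0.1229]
ee_rot: [[0.152, -0.988, 0.001], [-0.988, -0.152, -0.0], [0.0, -0.001, -1.0]]
wrist_force: [-0.6, -0.1, -7.5]
gripper_width: 0.18
gripper_force: 30.0
```

Emit:
move_arm(targets="0 0 0.2 0;0 0 0.3 0;0 0 0.4 0;0 0 0.5 0;0 0 0.5 0;0 0 0.5 0;0 0 0.5 0;0 0 0.4 0;0 0 0.3 0;0 0 0.2 0")

```text
time_s: 13.37
tcp_pos: [0.4538, -0.2438, 0.2189]
ee_rot: [[0.152, -0.988, 0.002], [-0.988, -0.152, -0.0], [0.001, -0.002, -1.0]]
wrist_force: [0.2, 0.3, -7.4]
gripper_width: 0.18
gripper_force: 30.0
```

Emit:
move_arm(targets="0 0 0.15 0;0 0 0.15 0;0 0 0.1 0;0 0 0.05 0;0 0 0 0;0 0 0 0;0 0 0 0;0 0 0 0;0 0 0 0;0 0 0 0")

```text
time_s: 14.2
tcp_pos: [0.4534, -0.2437, 0.2286]
ee_rot: [[0.152, -0.988, -0.0], [-0.988, -0.152, 0.0], [-0.0, 0.0, -1.0]]
wrist_force: [0.2, -0.2, -7.5]
gripper_width: 0.183
gripper_force: 30.0
```

Run:
```python
from station import *
import cv2,numpy as np
i=capture("scene")["image"][60:240,180:400]
cv2.imwrite("pics/s6.png",cv2.convertScaleAbs(cv2.resize(i,(733,600),interpolation=2),alpha=1.6,beta=15))
s=sense();print(s["tcp_pos"],s["wrist_force"],s["moment"],s["gripper_force"])
```

```text
[ 0.45346744 -0.24370465  0.22864943] [-0.1267156   0.31875614 -6.39809007] [ 0.07266784  0.11561872 -0.02866053] 29.99870295636356
```

View pics/s6.png

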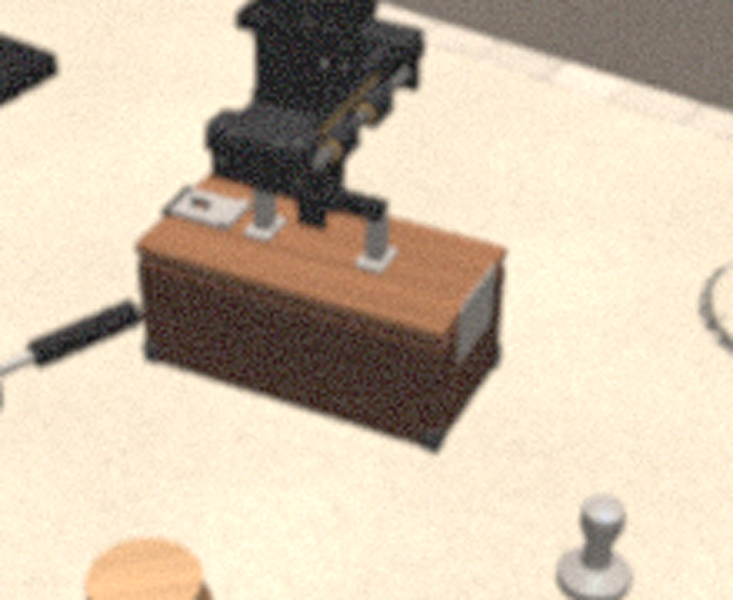

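The case hangs clear with the hasp shut at (205,207). The lid corners are near (505,255), (445,332) and (140,245). I'll check the level numerically.

Run:
```python
from h import *
S=(np.array([[505,255],[445,332],[140,245],[433,450],[150,360]])+.5)/3.333-.5+[180,60]
L=np.array([[-.06,.125,.11],[.06,.125,.11],[.06,-.125,.11],[.06,.125,0],[.06,-.125,0]])
from scipy.spatial.transform import Rotation as R
def f(q): return (proj("scene",R.from_euler("ZYX",[q[3],q[4],q[5]]).apply(L-[0,0,.152])+q[:3])-S).ravel()
r=least_squares(f,[.4535,-.2437,.273,.15,0,0]);print(r.x.round(3),r.fun.round(1))
```

```text
[ 0.418 -0.267  0.243  0.177 -0.041 -0.02 ] [-0.3 -0.6 -0.2  0.1  0.7 -0.3  0.1  0.5 -0.3  0.3]
```

```bash
python3 -c "
from station import *
print(finish_job())"
```

```text
the job is handed in; nothing more can be done
None
```

I shut the hasp with the staple through its slot, lifted the case about 12 cm by its handle, and handed the job in with the arm still holding it; the camera check put it level within about 0.05 rad, but no verdict came back.

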